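# Dock the handpiece battery box

### The job

The blue battery box of the cordless handpiece has to go on charge: push it across the bench into the open mouth of the grey charging bay until it sits fully home, square against the bay's back wall. It is heavy and narrow, so push it low near its foot so that it slides upright and does not tip; do not lift it, and leave the other things on the bench where they are.

Things in the scene. Friction and masses are not known exactly. Their poses are not given: they have to be found in the camera images.
- battery_box: heavy loose blue box, black top, 0.7 to 0.95 kg: 46 mm along its x, 84 mm along its y, 60 mm high, flat upright sides. Origin at the centre of its underside. Brass contacts on its +x face, which enters the bay first. Starts within 0.35 rad of the bay's yaw, 150 to 190 mm in front of its seat, up to 30 mm off its middle line. Pushed on the -x face higher than about 30 mm it may tip.
- charging_bay: fixed grey bay. Origin on the bench under the centre of a seated box, whose axes then equal the bay's; the box enters along the bay's +x. Back wall 56 mm high, 118 mm wide, face at x = +23 mm. Two cheeks 26 mm high, 10 mm thick, inner faces at y = -47 and +47 mm (5 mm play each side), from the back wall to x = +3 mm. No floor or sill: the box slides on the bench.
- flux_jar: bystander: amber jar with white lid, 58 mm across, 78 mm high, loose; origin at the centre of its underside
- wax_cone: bystander: white cone, 45 mm across, 40 mm high, loose; origin at the centre of its underside
- handpiece: bystander: blue and grey rotary handpiece lying on the bench, 218 mm long along its y, 31 mm high, loose; origin at the centre of its underside
- bench_block: bystander: mottled grey steel block, 70 x 102 x 18 mm, loose; origin at the centre of its underside
- solvent_bottle: bystander: white plastic bottle with a red cap, 41 mm across, 98 mm high, loose; origin at the centre of its underside
- tin_box: bystander: small dark tin box, 40 x 54 x 24 mm, loose; origin at the centre of its underside
- sharpening_bar: bystander: pale grey whetstone bar, 26 x 102 x 21 mm, loose; origin at the centre of its underside
- bay_mouth (a point): middle of the bay's open mouth on the bench, at bay x = -15 mm, y = 0. Here the flared guides in front of the cheeks (26 mm high) stand widest, inner faces about 112 mm apart. The rear face of a seated box sticks about 6 mm out of them, so fingers pushing it stay outside.
Things that resemble listed ones, but are neither listed nor needed, are in the scene too. Of the things shaped like the battery_box, the blue one is meant.

How it is judged (in metres and radians):
At the end, for the whole second after the job is handed in: The box stands upright on the bench in the bay, within 5 mm of the bay's back wall, square to it within 0.07 rad, between the cheeks (within 8 mm of the middle line) and at rest (x of battery_box in the frame of charging_bay above -0.005 m and y of battery_box in the frame of charging_bay between -0.008 and 0.008 m and angle between the x axis of battery_box and the x axis of charging_bay, either way round below 0.07 rad and angle between battery_box's own z axis and vertical below 0.04 rad and height (world z) of battery_box below 0.004 m and linear speed of battery_box below 0.01 m/s); the robot touches nothing.
It fails at once if the battery box tips by more than 0.15 rad (angle between battery_box's own z axis and vertical above 0.15 rad).
It fails at once if the battery box is lifted off the bench (its underside's centre more than 8 mm up) (height (world z) of battery_box above 0.008 m).
It fails at once if a bystander is moved by more than 15 mm (distance of any of flux_jar, wax_cone, handpiece, bench_block, solvent_bottle, tin_box, sharpening_bar from where it was at the start of the episode above 0.015 m).
It also fails if it takes over 67 s, if anything falls off the work surface, if the arm or the gripper's body presses on something with over 40 N, if the wrist force passes 120 N, or if a joint passes its speed limit or range.

### The arm

A 7-joint arm with a two-finger parallel gripper is mounted at the origin on a cart in front of the work surface, level with it; the furniture and walls round the work are solid. World frame = base frame: x ahead of the robot, y to its left, z up, the work surface at z = 0. Lengths are in mm, angles in rad, forces in N, time in s.
With the tool pointing down it reaches from about 400 to 875 mm from the base axis. Payload 4.4 kg.
Tool frame: the origin (TCP) lies at the very end of the fingers, on their centre line; the grasp point (between the pads) lies 19 mm behind it; y points along the fingers, z is the direction in which the jaws open and shut, and the axes are right-handed (so a half turn about y gives the same grasp; the last joint's range is limited). The gripper opens to 85 mm and grips with 20 to 120 N. Pads are 22 mm wide; open, the fingers measure 114 mm over their backs; the gripper's body (76 mm by 85 mm) begins 54 mm behind the grasp point. The pads swing forward as they close: fully open they stand 13 mm farther back than shut.
Start: joints at [-1.181, 0.628, 0.038, 1.517, -0.027, 0.996, -0.02], TCP at [286.097, 583.666, 231.313] pointing down, gripper open.
Joint ranges: [-3.06, 3.06], [-0.37, 2.12], [-1.25, 1.32], [0.18, 2.47], [-1.1, 4.24], [0.23, 1.98], [-2.94, 2.94]. Speed limits (rad/s): [2.57, 2.57, 3.14, 3.14, 3.14, 3.14, 3.14].

### API

Orientations are given as [roll, pitch, yaw] about the fixed x, y, z axes, in that order (R = Rz(yaw) Ry(pitch) Rx(roll)).
In Python, from cell import ctrl, imaging, finish_job gives the robot as it stands.
- The arm moves only by the shell command python3 -m inch 'ROWS'. ROWS is JSON, one flat list of numbers, 7 for each row, row after row: the opening, from 0 (shut) to 1 (fully open), then the shift along the tool's x, y, z in cm, then the turn, a rotation vector about the tool's x, y, z in degrees. A call has 1 to 12 rows; each row is the pose to reach, as a shift and turn from the pose commanded when the call began, along the tool's axes at that moment; what a row does not reach only later rows make up. A row lasts 1/10 s, in which the tool goes at most 50 mm and 8.59 degrees, less where a joint would pass 70% of its speed; a pose out of reach is approached as far as the arm can. A call with a gripper value outside its range is refused whole. The fingers move at their own pace and stop on an object; the grip force is fixed at half the most. Time passes only in rows, so rows that repeat a pose let the fingers close. It gives the time, the measured TCP pose, the force and the opening at its end, in the units of the state.
- ctrl.read_state(): the state, without advancing time (a new reading comes with each control period).
- imaging.get_image(name): name is "scene" or "top" or "wrist"; returns a dict with "img" (384x512x3 uint8, red, green, blue), "fx", "fy", "cx", "cy" (pixels), "dist" ([k1, k2, p1, p2, k3] as OpenCV has them; the pictures are not rectified), "R" (3x3) and "t" (3): a world point X has camera coordinates R X + t. Camera axes: x right, y down, z forward; pixel columns grow to the right and rows downward; lengths in mm; the calibration is good to about 2 mm. A picture is of the moment at which its call begins. There is no depth.
- finish_job(): hands the job in, once; it reports no verdict.
The state is a dict: "clock": time; "qpos": joint angles; "qd": joint speeds; "tau": joint torques, N m; "eef_pos": TCP position; "tool_rot": TCP orientation; "force": force on the tool from outside, world axes, zero at the start; "torque": the same for the moment, N m; "width": finger opening in mm.
Only numpy, scipy, OpenCV 4.12 (cv2) and the standard library are available. Lean on these libraries where they do the work, as an engineer would, in place of code of your own. Each camera call takes 0.05 s, during which the arm holds its last target.

## Working session

There is one attempt and no reset: what is moved stays moved. The work goes in short steps, Python scripts to look and compute and a shell command to move; the robot and the scene stay as the last step left them, time stands still between calls to the robot, and variables do not carry over. Pictures are saved under pics/ and viewed, and the job is handed in when it is done.

```bash
mkdir -p pics; ls
python3 - <<'E'
from cell import ctrl, imaging
import cv2
s=ctrl.read_state(); print(s)
for n in("scene","top","wrist"):
    d=imaging.get_image(n); cv2.imwrite(f"pics/a_{n}.png",d["img"][:,:,::-1])
    print(n,[d[k] for k in("fx","fy","cx","cy")],d["dist"],d["R"],d["t"])
E
```

```text
pics
{'clock': 0.0, 'qpos': array([-1.18079957,  0.62932096,  0.03841695,  1.51837508, -0.02699207,
        0.99621727, -0.01999832]), 'qd': array([-0.00029687, -0.00050389,  0.00136813, -0.00151037, -0.0008559 ,
        0.00123525,  0.00178561]), 'tau': array([ 7.06447863e-04, -5.63409662e+01,  1.22664951e+00, -1.93444991e+01,
        1.10934488e-02,  1.04749753e-02, -2.52693934e-05]), 'eef_pos': array([285.8145855 , 583.12280384, 230.40262836]), 'tool_rot': array([-1.57259971e+00, -1.40752355e-05, -4.55770680e-01]), 'force': array([-0.12513314,  0.50145176, -0.22685759]), 'torque': array([ 0.01452653, -0.00789606, -0.03999708]), 'width': 85.3563261113234}
scene [489.44051259440636, 489.44051259440636, 241.8574212224876, 188.7397165095983] [-0.00698309  0.          0.          0.          0.        ] [[ 0.78049299 -0.62497671  0.01532336]
 [-0.41693707 -0.53863665 -0.73214345]
 [ 0.46582633  0.56504396 -0.68097809]] [-525.27860714  223.56854002 1133.92078107]
top [386.10775906739406, 386.10775906739406, 252.8101395485119, 190.07613860779517] [0.0185466 0.        0.        0.        0.       ] [[ 0.0193394  -0.9997895   0.00685184]
 [-0.96981931 -0.0204248  -0.24296777]
 [ 0.24305657 -0.0019462  -0.97001016]] [-111.3384921   589.36849616  804.28081102]
wrist [320.17090937345074, 320.17090937345074, 258.90229878867643, 187.67955387599332] [0.01690074 0.         0.         0.         0.        ] [[ 0.44000576  0.89799052 -0.00281933]
 [ 0.86278316 -0.42187981  0.2786084 ]
 [ 0.24899828 -0.12502177 -0.96040065]] [-648.75158261  -35.58012126  380.33902638]
```

View pics/a_scene.png

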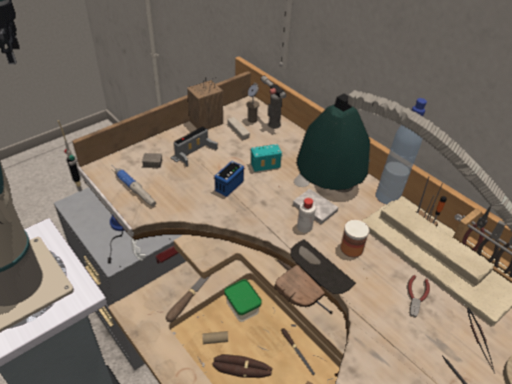

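View pics/a_top.png

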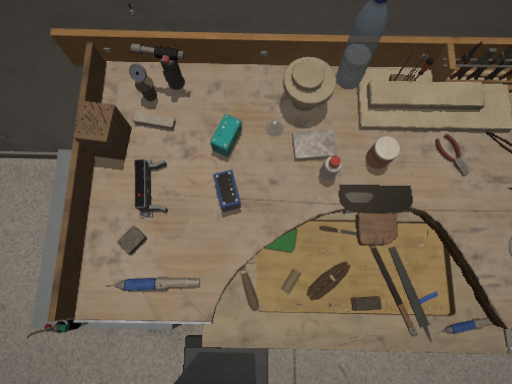

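View pics/a_wrist.png

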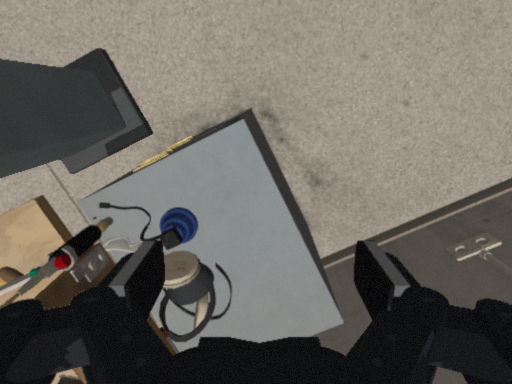

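The scene shows the blue box at scene px (229,179) and top px (227,190). The grey bay is at top px (148,187) with its mouth towards image right, and the teal decoy is at (226,134). Next I'll zoom in to measure.

```bash
cat > h.py <<'E'
import numpy as np,cv2
from cell import ctrl, imaging
def K(d): return np.array([[d["fx"],0,d["cx"]],[0,d["fy"],d["cy"]],[0,0,1]])
def ray(d,px,z):
    p=cv2.undistortPoints(np.array(px,float).reshape(-1,1,2),K(d),np.array(d["dist"],float)).reshape(-1,2)
    v=np.c_[p,np.ones(len(p))]@d["R"]; c=-d["R"].T@d["t"]
    return c+v*((np.atleast_1d(z)-c[2])/v[:,2])[:,None]
def proj(d,X):
    return cv2.projectPoints(np.array(X,float).reshape(-1,1,3),cv2.Rodrigues(np.array(d["R"]))[0],np.array(d["t"],float),K(d),np.array(d["dist"],float))[0].reshape(-1,2)
def crop(d,x0,y0,x1,y1,s,name):
    cv2.imwrite(name,cv2.resize(d["img"][y0:y1,x0:x1,::-1],None,fx=s,fy=s,interpolation=cv2.INTER_CUBIC))
E
python3 - <<'E'
from h import *
d=imaging.get_image("top"); crop(d,110,110,270,230,5,"pics/b_top.png")
d=imaging.get_image("scene"); crop(d,140,110,290,220,5,"pics/b_scene.png")
E
```

```text
(no output)
```

View pics/b_top.png

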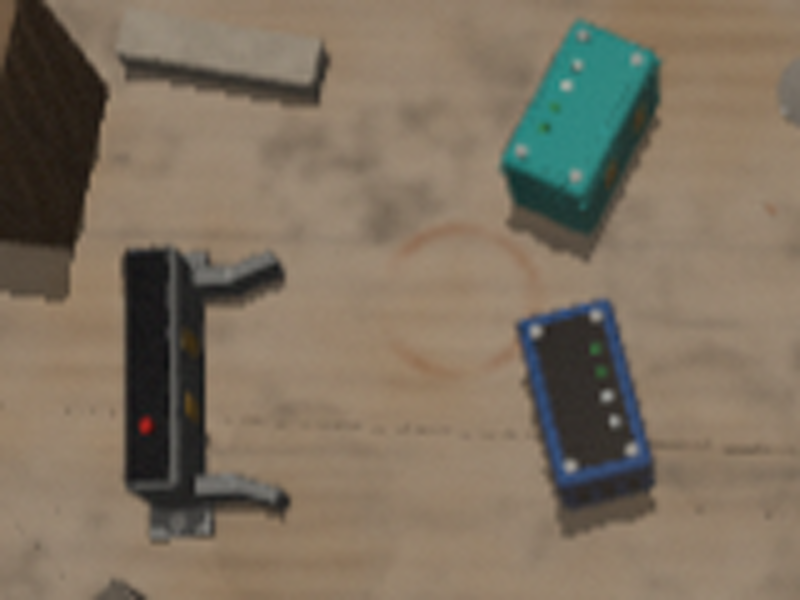

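View pics/b_scene.png

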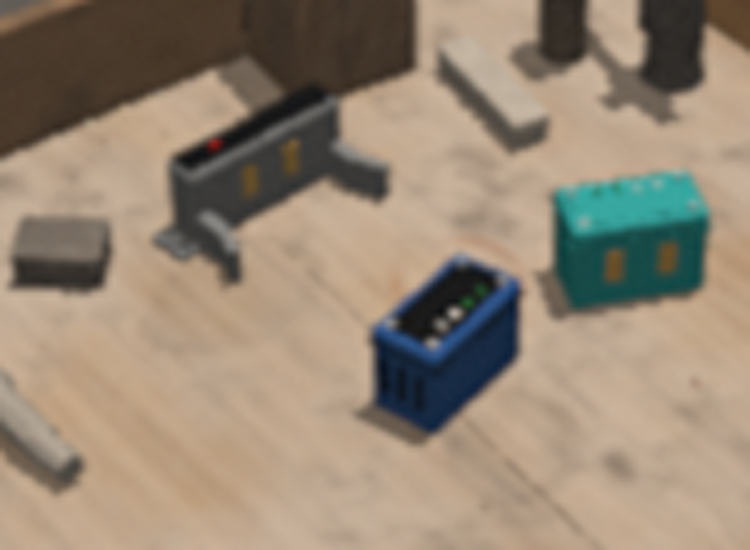

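Run:
```python
from h import *
d=imaging.get_image("top")
f=lambda L:[(x/5+110-.4,y/5+110-.4) for x,y in L]
B=ray(d,f([(518,322),(608,300),(652,462),(562,487)]),60);print("box top\n",B.round(1),B.mean(0))
W=ray(d,f([(177,248),(183,487),(123,250),(128,487)]),56);print("wall\n",W.round(1))
# cheek/flare tips z=26
print(ray(d,f([(275,258),(285,495),(200,278),(200,487)]),26).round(1))
d2=imaging.get_image("scene")
g=lambda L:[(x/5+140-.4,y/5+110-.4) for x,y in L]
print("scene box top",ray(d2,g([(375,330),(460,255),(520,285),(435,355)]),60).round(1))
print("scene box foot",ray(d2,g([(378,398),(433,432),(518,355)]),0).round(1))
print("scene wall",ray(d2,g([(340,97),(178,170)]),56).round(1))
img=d["img"];h=cv2.cvtColor(img,cv2.COLOR_RGB2HSV)
```

```text
box top
 [[631.4  -6.5  60. ]
 [643.  -48.   60. ]
 [566.  -70.7  60. ]
 [553.5 -30.   60. ]] [598.49857074 -38.77250063  60.        ]
wall
 [[665.4 156.   56. ]
 [550.8 143.3  56. ]
 [663.9 181.2  56. ]
 [550.3 168.3  56. ]]
[[671.3 116.8  26. ]
 [553.9 103.3  26. ]
 [660.3 152.4  26. ]
 [556.9 143.7  26. ]]
scene box top [[553.7 -28.6  60. ]
 [629.7  -6.3  60. ]
 [640.1 -47.4  60. ]
 [567.2 -64.8  60. ]]
scene box foot [[559.9 -20.7   0. ]
 [567.6 -61.8   0. ]
 [645.3 -40.8   0. ]]
scene wall [[667.2 162.   56. ]
 [549.1 161.   56. ]]
```

```bash
cat >> h.py <<'E'
from scipy.spatial.transform import Rotation as Ro
def go(targets):
    """targets: list of (x,y,z,yaw); prints shifts cm (tool axes) and turn deg"""
    s=ctrl.read_state(); R=Ro.from_euler('xyz',s["tool_rot"])
    for x,y,z,w in targets:
        T=Ro.from_euler('xyz',[-np.pi/2,0,w])
        print((R.inv().apply(np.array([x,y,z])-s["eef_pos"])/10).round(2),np.degrees((R.inv()*T).as_rotvec()).round(1))
def st():
    s=ctrl.read_state(); print("t",round(s["clock"],2),"pos",s["eef_pos"].round(1),"rot",s["tool_rot"].round(3),"F",s["force"].round(1),"w",round(s["width"],1))
E
python3 - <<'E'
from h import *
d=imaging.get_image("top")
for n,p,z in [("bottle cap",(335,161),98),("teal",(226,130),60),("jar lid",(386,150),78),("tray edge",(268,247),0),("bar",(155,120),20),("conetip",(274,124),40),("vase",(310,75),180)]: print(n,ray(d,[p],z).round(0))
go([(615,-110,200,-1.28),(615,-100,120,-1.28)])
E
```

```text
bottle cap [[ 657. -283.   98.]]
teal [[742. -32.  60.]]
jar lid [[ 693. -406.   78.]]
tray edge [[ 471. -138.    0.]]
bar [[782. 150.  20.]]
conetip [[ 769. -148.   40.]]
vase [[ 822. -217.  180.]]
[ 60.07   3.13 -47.8 ] [ 0.  47.2  0. ]
[ 59.63  11.13 -46.9 ] [ 0.  47.2  0. ]
```

```bash
python3 -m inch '[1,5,0,-4,0,4,0, 1,10,0,-8,0,8,0, 1,15,0,-12,0,12,0, 1,20,0,-16,0,16,0, 1,25,0,-20,0,20,0, 1,30,1,-24,0,24,0, 1,35,2,-28,0,28,0, 1,40,3,-32,0,32,0, 1,45,3,-36,0,36,0, 1,50,3,-40,0,40,0, 0.55,55,3,-44,0,44,0, 0.55,60,3,-47.8,0,47.2,0]'; python3 -c "
from h import *
st()"
```

```text
clock: 1.6
eef_pos: [542.3, 40.3, 205.9]
tool_rot: [-1.57, 0.0, -1.282]
force: [1.1, 0.9, -0.0]
width: 59.3
t 1.6 pos [542.3  40.3 205.9] rot [-1.57   0.    -1.282] F [ 1.1  0.9 -0. ] w 59.3
```

```bash
python3 -c "
from h import *
go([(615,-110,205,-1.28)])"
```

```text
[16.48  0.09  2.69] [-0.  -0.1 -0. ]
```

```bash
python3 -m inch '[0.55,4,0,0.7,0,0,0, 0.55,8,0,1.4,0,0,0, 0.55,12,0,2,0,0,0, 0.55,16.5,0,2.7,0,0,0, 0.55,16.5,0,2.7,0,0,0]'
python3 - <<'E'
from h import *
st()
for n in("top","wrist","scene"):
    d=imaging.get_image(n); cv2.imwrite(f"pics/c_{n}.png",d["img"][:,:,::-1])
E
```

```text
clock: 2.1
eef_pos: [616.4, -117.2, 206.1]
tool_rot: [-1.57, -0.007, -1.289]
force: [-1.2, 0.6, 0.2]
width: 47.1
t 2.1 pos [ 616.4 -117.2  206.1] rot [-1.57  -0.007 -1.289] F [-1.2  0.6  0.2] w 47.1
```

View pics/c_wrist.png

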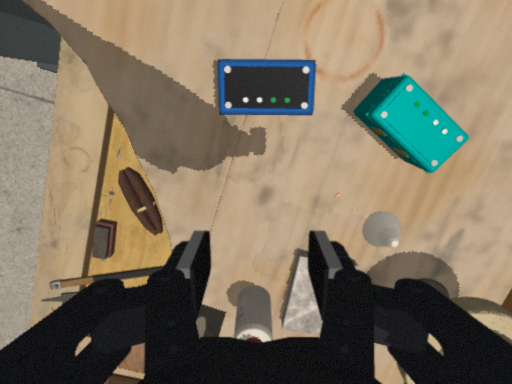

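View pics/c_top.png

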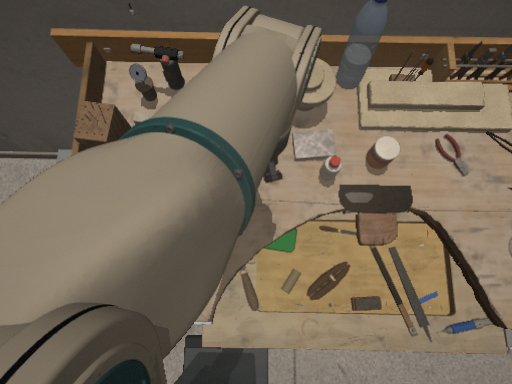

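View pics/c_scene.png

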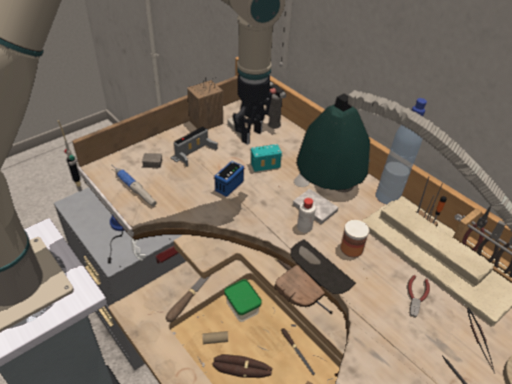

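The wrist view shows the box at px (267,87), almost parallel to the fingers. I'll measure it, then move forward at this height to see the bay with the same camera.

```bash
python3 - <<'E'
from h import *
d=imaging.get_image("wrist")
c=-d["R"].T@d["t"]; print("cam",c.round(0)); crop(d,200,40,340,130,5,"pics/d.png")
h=cv2.cvtColor(d["img"],cv2.COLOR_RGB2HSV)
m=cv2.inRange(h,(105,120,40),(125,255,255)); m=cv2.morphologyEx(m,cv2.MORPH_CLOSE,np.ones((3,3)))
cs,_=cv2.findContours(m,cv2.RETR_EXTERNAL,cv2.CHAIN_APPROX_NONE); k=max(cs,key=cv2.contourArea)
r=cv2.minAreaRect(k);p=cv2.boxPoints(r);print(r);B=ray(d,p,60);print(p,B.round(1),B.mean(0))
E
python3 -m inch '[0.55,-5,0,0,0,0,0, 0.55,-10,0,0,0,0,0, 0.55,-14,0,0,0,0,0, 0.55,-17,0,0,0,0,0, 0.55,-17,0,0,0,0,0, 0.55,-17,0,0,0,0,0]'
python3 - <<'E'
from h import *
d=imaging.get_image("wrist"); cv2.imwrite("pics/e.png",d["img"][:,:,::-1]);st()
E
```

```text
cam [593. -39. 348.]
((265.7223205566406, 93.77100372314453), (96.04164123535156, 53.47163391113281), 0.6986944079399109)
[[217.37906  119.91926 ]
 [218.0311    66.45159 ]
 [314.06558   67.62275 ]
 [313.41354  121.090416]] [[564.  -70.4  60. ]
 [553.4 -27.5  60. ]
 [631.3  -5.2  60. ]
 [645.5 -47.1  60. ]] [598.57484743 -37.54871476  60.        ]
clock: 2.9
eef_pos: [565.4, 56.8, 206.0]
tool_rot: [-1.571, 0.0, -1.275]
force: [-0.2, -1.0, -0.3]
width: 46.9
t 2.95 pos [565.8  55.1 206. ] rot [-1.571 -0.    -1.278] F [-0.  -0.6  0.8] w 47.6
```

View pics/d.png

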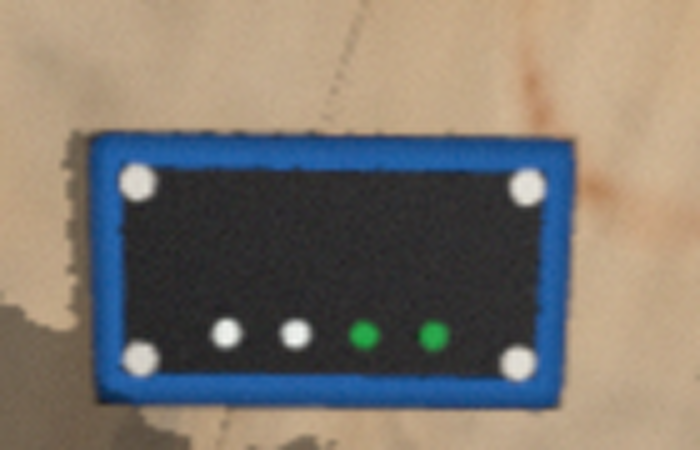

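View pics/e.png

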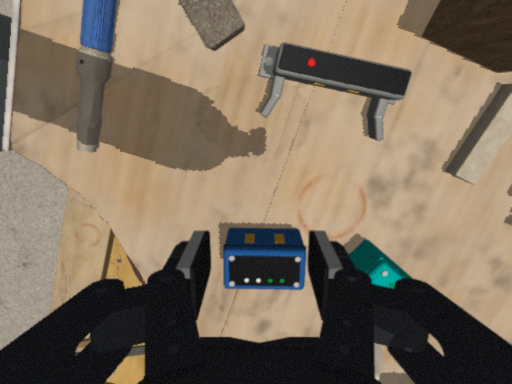

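Run:
```python
from h import *
d=imaging.get_image("wrist"); crop(d,250,30,420,150,4,"pics/f.png")
```

```text
(no output)
```

View pics/f.png

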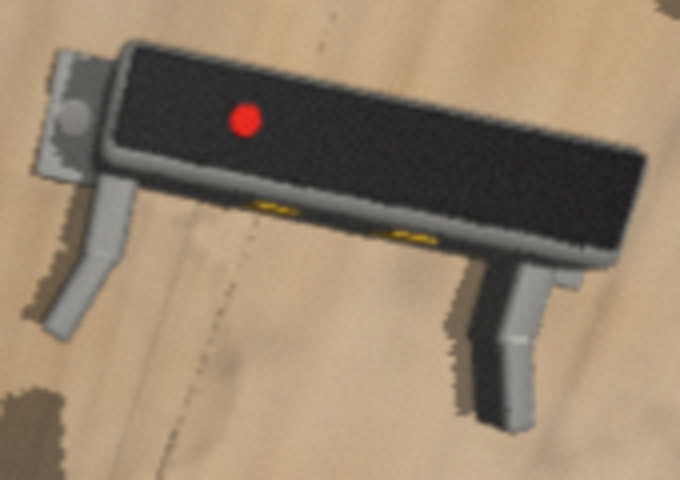

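Run:
```python
from h import *
d=imaging.get_image("wrist")
f=lambda L:[(x/4+250-.4,y/4+30-.4) for x,y in L]
W=ray(d,f([(104,163),(614,266),(130,41),(645,152)]),56);print(W.round(1),np.linalg.norm(W[0]-W[1]))
print([np.arctan2(*(W[i+1]-W[i])[[1,0]]) for i in(0,2)])
C=ray(d,f([(136,182),(124,258),(517,265),(499,338)]),26);print(C.round(1))
a=np.arctan2(*(W[1]-W[0]+W[3]-W[2])[[1,0]]); u=np.array([np.cos(a),np.sin(a)]);n=np.array([-u[1],u[0]])
mid=(C[0]+C[1]+C[2]+C[3])[:2]/4; wm=(W[0]+W[1])[:2]/2
print("a",a,"wall mid",wm,"cheek u",(C[:,:2]@u).round(1),"wall u",(W[:,:2]@u).round(1),"n",(C[:,:2]@n).round(1),(W[:,:2]@n).round(1))
o=wm-23*n; print("bay",o, "box rel", np.array([598.5,-38])@n-o@n, -(np.array([598.5,-38])-o)@u)
```

```text
[[552.7 145.4  56. ]
 [666.  157.   56. ]
 [550.7 169.7  56. ]
 [662.7 180.3  56. ]] 113.90982347823153
[np.float64(0.10174769479229605), np.float64(0.09392983735395206)]
[[562.1 145.9  26. ]
 [564.6 128.6  26. ]
 [656.  154.1  26. ]
 [658.5 136.9  26. ]]
a 0.09786301250769758 wall mid [609.37691833 151.17484576] cheek u [573.7 574.5 668.  668.8] wall u [564.3 678.2 564.7 677.2] n [90.2 72.8 89.3 71.9] [ 90.7  91.1 115.1 114.7]
bay [611.62417655 128.28489533] box rel -164.20693900869273 29.308558582774417
```

Run:
```python
from h import *
go([(618.5,-105,206,-1.281),(618.5,-105,9,-1.281)])
```

```text
[1.669e+01 1.000e-02 4.800e-01] [-0.  0.  0.]
[16.68 19.71  0.47] [-0.  0.  0.]
```

```bash
python3 -m inch '[0.55,5,0,0.2,0,0,0, 0.55,10,0,0.5,0,0,0, 0.55,15,0,0.5,0,0,0, 0.55,16.7,0,0.5,0,0,0, 0.55,16.7,4,0.5,0,0,0, 0.55,16.7,8,0.5,0,0,0, 0.55,16.7,12,0.5,0,0,0, 0.55,16.7,15,0.5,0,0,0, 0.55,16.7,17,0.5,0,0,0, 0.55,16.7,18.5,0.5,0,0,0, 0.55,16.7,19.5,0.5,0,0,0, 0.55,16.7,19.6,0.5,0,0,0]'
python3 - <<'E'
from h import *
d=imaging.get_image("wrist"); cv2.imwrite("pics/g.png",d["img"][:,:,::-1]);st()
E
```

```text
clock: 4.25
eef_pos: [618.2, -104.2, 8.9]
tool_rot: [-1.572, 0.001, -1.28]
force: [-0.9, 0.4, 0.8]
width: 46.9
t 4.3 pos [ 618.8 -104.2    9.7] rot [-1.571  0.    -1.28 ] F [-0.2  0.2  0.3] w 47.4
```

View pics/g.png

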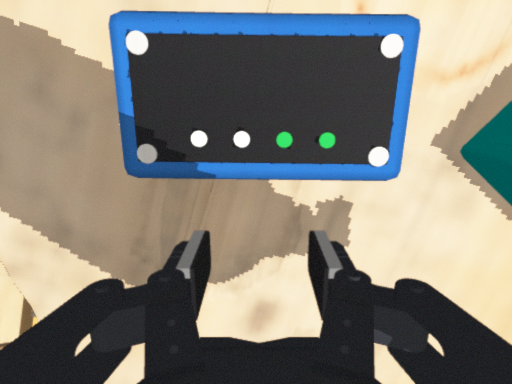

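```bash
cat >> h.py <<'E'
A=0.10; O=np.array([611.6,128.3]); N=np.array([-np.sin(A),np.cos(A)]); L=np.array([-np.cos(A),-np.sin(A)])
OFF=34.
def tcp(s,l,th,z=9,off=None):
    h=np.cos(th)*N+np.sin(th)*L; p=O+s*N+l*L-(OFF if off is None else off)*h
    return (p[0],p[1],z,A+th-np.pi/2)
def rel(p,ang):
    v=np.array(p[:2])-O; return (v@N,v@L,ang-A)
def boxw(d=None):
    d=d or imaging.get_image("wrist")
    h=cv2.cvtColor(d["img"],cv2.COLOR_RGB2HSV)
    m=cv2.inRange(h,(103,120,40),(125,255,255)); m=cv2.morphologyEx(m,cv2.MORPH_CLOSE,np.ones((5,5)))
    cs,_=cv2.findContours(m,cv2.RETR_EXTERNAL,cv2.CHAIN_APPROX_NONE); k=max(cs,key=cv2.contourArea)
    p=cv2.approxPolyDP(cv2.convexHull(k),8,True).reshape(-1,2); return p,ray(d,p,60)
def path(s,l,th,segs,step):
    out=[]
    for R,ln in segs:   # R turn radius sign: + left; 0 straight
        n=int(round(ln/step))
        for i in range(n):
            dth=0 if R==0 else step/R
            s+=step*np.cos(th+dth/2); l+=step*np.sin(th+dth/2); th+=dth
            out.append((s,l,th))
    return out
E
python3 - <<'E'
from h import *
p,B=boxw(); print(p,B.round(1))
q=path(-164.2,29.3,0.19,[(-70,43),(0,42),(70,30)],5)
for x in q: print(np.round(x,2))
print("rows"); go([tcp(-167,29.3-.5,.19)]+[tcp(*x) for x in q[:11]])
E
```

```text
[[110  16]
 [413  19]
 [394 174]
 [128 172]] [[555.1 -28.3  60. ]
 [630.4  -6.5  60. ]
 [642.4 -46.   60. ]
 [566.8 -68.1  60. ]]
[-1.5926e+02  3.0070e+01  1.2000e-01]
[-1.5428e+02  3.0480e+01  5.0000e-02]
[-1.4928e+02  3.0540e+01 -2.0000e-02]
[-1.4429e+02  3.0240e+01 -1.0000e-01]
[-139.33   29.58   -0.17]
[-134.43   28.58   -0.24]
[-129.62   27.22   -0.31]
[-124.91   25.53   -0.38]
[-120.34   23.5    -0.45]
[-115.85   21.31   -0.45]
[-111.35   19.13   -0.45]
[-106.85   16.94   -0.45]
[-102.36   14.75   -0.45]
[-97.86  12.56  -0.45]
[-93.37  10.38  -0.45]
[-88.87   8.19  -0.45]
[-84.37   6.    -0.45]
[-79.8    3.98  -0.38]
[-75.1    2.28  -0.31]
[-70.29   0.93  -0.24]
[-65.39  -0.08  -0.17]
[-60.43  -0.74  -0.1 ]
[-5.544e+01 -1.040e+00 -2.000e-02]
rows
[-3.24  0.13 -0.07] [-0.   0.1  0. ]
[-4.04  0.13 -0.29] [-0.1  4.1  0. ]
[-4.56  0.13 -0.47] [-0.1  8.2  0. ]
[-5.1   0.13 -0.62] [-0.1 12.3  0. ]
[-5.64  0.13 -0.73] [-0.1 16.4  0. ]
[-6.19  0.13 -0.81] [-0.1 20.5  0. ]
[-6.75  0.13 -0.84] [-0.1 24.6  0. ]
[-7.3   0.13 -0.83] [-0.1 28.7  0. ]
[-7.86  0.13 -0.78] [-0.1 32.8  0. ]
[-8.41  0.13 -0.7 ] [-0.1 36.9  0. ]
[-8.81  0.13 -0.4 ] [-0.1 36.9  0. ]
[-9.21  0.13 -0.1 ] [-0.1 36.9  0. ]
```

```bash
python3 -m inch '[0.55,-1,0.1,0,0,0,0, 0.55,-2,0.1,0,0,0,0, 0.55,-2.7,0.1,0,0,0,0, 0.55,-3.2,0.1,-0.1,0,0,0, 0.55,-3.6,0.1,-0.2,0,2,0, 0.55,-4,0.1,-0.3,0,4,0, 0.55,-4.3,0.1,-0.4,0,6,0, 0.55,-4.6,0.1,-0.5,0,8,0, 0.55,-4.9,0.1,-0.55,0,10,0, 0.55,-5.1,0.1,-0.6,0,12,0, 0.55,-5.4,0.1,-0.7,0,14,0, 0.55,-5.6,0.1,-0.75,0,16,0]'
cat > look.py <<'E'
import sys
from h import *
st(); d=imaging.get_image("wrist"); cv2.imwrite(sys.argv[1],d["img"][:,:,::-1])
p,B=boxw(d); print(p.tolist(),B.round(1).tolist())
if len(B)==4:
    i=int(np.argmax([np.linalg.norm(B[(k+1)%4]-B[k]) for k in range(4)]))
    e=B[(i+1)%4]-B[i]-(B[(i+3)%4]-B[(i+2)%4]); a=np.arctan2(e[1],e[0]); a=(a+np.pi/2)%np.pi-np.pi/2
    print("rel s,l,th",np.round(rel(B.mean(0),a),3))
s=ctrl.read_state(); y=s["tool_rot"][2]; th=y+np.pi/2-A; h=np.cos(th)*N+np.sin(th)*L
print("tool-implied",np.round(rel(s["eef_pos"][:2]+OFF*h,th+A),3))
E
python3 look.py pics/h1.png
```

```text
clock: 5.55
eef_pos: [595.0, -55.7, 9.3]
tool_rot: [-1.571, -0.004, -1.564]
force: [-1.4, -5.6, 2.0]
width: 47.1
t 5.55 pos [595.  -55.7   9.3] rot [-1.571 -0.004 -1.564] F [-1.4 -5.6  2. ] w 47.1
[[394, 140], [382, 274], [132, 274], [118, 157], [125, 136], [342, 129]] [[632.2, 3.6, 60.0], [633.8, -39.7, 60.0], [552.8, -40.4, 60.0], [552.8, -1.9, 60.0], [555.5, 4.2, 60.0], [617.2, 6.6, 60.0]]
tool-implied [-1.47062e+02  3.17850e+01 -9.40000e-02]
```

View pics/h1.png

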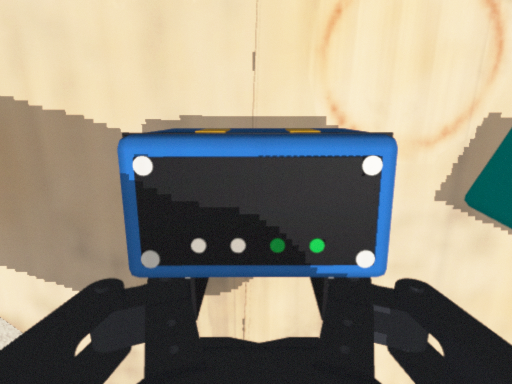

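```bash
sed -i 's/^OFF=34./OFF=37./' h.py
python3 - <<'E'
from h import *
x0=rel((593,-18.5),0.0); print(x0)
q=path(x0[0],x0[1],x0[2],[(-70,24),(0,44),(70,32)],4)
for x in q[::2]: print(np.round(x,2))
print("rows"); go([tcp(*x) for x in q[:17]])
E
```

```text
(np.float64(-144.2097099131832), np.float64(33.16262303792568), -0.1)
[-140.24   32.65   -0.16]
[-132.43   30.95   -0.27]
[-124.86   28.37   -0.39]
[-117.58   25.04   -0.44]
[-110.36   21.62   -0.44]
[-103.13   18.19   -0.44]
[-95.9   14.76  -0.44]
[-88.67  11.33  -0.44]
[-81.44   7.9   -0.44]
[-74.03   4.9   -0.33]
[-66.33   2.75  -0.21]
[-58.43   1.5   -0.1 ]
[-5.044e+01  1.160e+00  1.000e-02]
rows
[-0.38  0.02 -0.38] [0.  3.6 0.2]
[-0.8   0.02 -0.56] [-0.   6.9  0.2]
[-1.22  0.02 -0.71] [-0.  10.2  0.2]
[-1.66  0.02 -0.83] [-0.  13.4  0.2]
[-2.1   0.02 -0.93] [-0.  16.7  0.2]
[-2.54  0.01 -1.01] [-0.  20.   0.2]
[-2.92  0.01 -0.87] [-0.  20.   0.2]
[-3.3   0.01 -0.73] [-0.  20.   0.2]
[-3.67  0.01 -0.6 ] [-0.  20.   0.2]
[-4.05  0.01 -0.46] [-0.  20.   0.2]
[-4.42  0.01 -0.32] [-0.  20.   0.2]
[-4.8   0.01 -0.19] [-0.  20.   0.2]
[-5.18  0.   -0.05] [-0.  20.   0.2]
[-5.55  0.    0.09] [-0.  20.   0.2]
[-5.93  0.    0.22] [-0.  20.   0.2]
[-6.3   0.    0.36] [-0.  20.   0.2]
[-6.68 -0.    0.5 ] [-0.  20.   0.2]
```

```bash
python3 -m inch '[0.55,-0.4,0,-0.15,0,3.4,0, 0.55,-0.8,0,-0.35,0,6.8,0, 0.55,-1.2,0,-0.5,0,10,0, 0.55,-1.65,0,-0.65,0,13.4,0, 0.55,-2.1,0,-0.75,0,16.7,0, 0.55,-2.55,0,-0.85,0,20,0, 0.55,-2.9,0,-0.7,0,20,0, 0.55,-3.3,0,-0.55,0,20,0, 0.55,-3.65,0,-0.4,0,20,0, 0.55,-4.05,0,-0.3,0,20,0]'
python3 look.py pics/h2.png
```

```text
clock: 6.6
eef_pos: [590.9, -15.4, 9.0]
tool_rot: [-1.571, -0.004, -1.912]
force: [-1.6, -6.5, 2.1]
width: 47.1
t 6.6 pos [590.9 -15.4   9. ] rot [-1.571 -0.004 -1.912] F [-1.6 -6.5  2.1] w 47.1
[[118, 142], [173, 129], [386, 135], [396, 154], [385, 270], [132, 275]] [[571.5, 53.1, 60.0], [587.8, 51.3, 60.0], [644.1, 29.5, 60.0], [645.5, 23.2, 60.0], [633.9, -12.7, 60.0], [556.3, 12.8, 60.0]]
tool-implied [-106.269   18.668   -0.44 ]
```

View pics/h2.png

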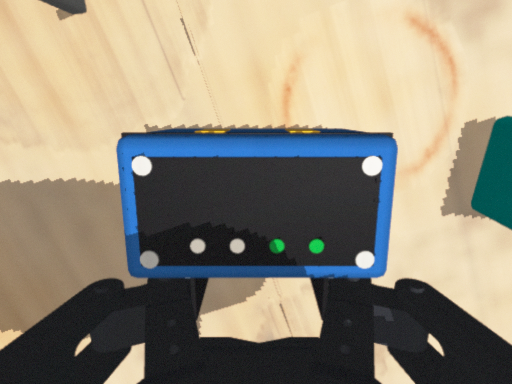

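```bash
cat >> h.py <<'E'
def screws(d,P):
    S=ray(d,P,60); e=S[1]-S[0]+S[2]-S[3]; return np.round(rel(S.mean(0),np.arctan2(e[1],e[0])),3),S.round(1)
E
python3 - <<'E'
from h import *
d=imaging.get_image("wrist"); r,S=screws(d,[(141.5,165.5),(372.5,165.5),(365,259.5),(149.5,259.5)]); print(r,S)
q=path(*r,[(0,20),(70,32),(0,20)],4)
for x in q: print(np.round(x,2))
print("rows"); go([tcp(*r)]+[tcp(*x) for x in q])
E
```

```text
[-106.539   20.522   -0.44 ] [[575.1  45.9  60. ]
 [638.7  23.4  60. ]
 [629.1  -5.6  60. ]
 [564.4  17.3  60. ]]
[-102.92   18.82   -0.44]
[-99.3   17.11  -0.44]
[-95.68  15.41  -0.44]
[-92.06  13.71  -0.44]
[-88.44  12.    -0.44]
[-84.78  10.4   -0.38]
[-81.03   9.02  -0.33]
[-77.2    7.84  -0.27]
[-73.32   6.89  -0.21]
[-69.38   6.17  -0.15]
[-65.41   5.66  -0.1 ]
[-6.142e+01  5.390e+00 -4.000e-02]
[-5.742e+01  5.350e+00  2.000e-02]
[-5.342e+01  5.410e+00  2.000e-02]
[-4.943e+01  5.480e+00  2.000e-02]
[-4.543e+01  5.550e+00  2.000e-02]
[-4.143e+01  5.620e+00  2.000e-02]
[-3.743e+01  5.690e+00  2.000e-02]
rows
[ 0.1  -0.01 -0.16] [-0.  -0.   0.2]
[-0.3  -0.01 -0.16] [-0.  -0.   0.2]
[-0.7  -0.01 -0.16] [-0.  -0.   0.2]
[-1.1  -0.01 -0.16] [-0.  -0.   0.2]
[-1.5  -0.01 -0.16] [-0.  -0.   0.2]
[-1.9  -0.01 -0.16] [-0.  -0.   0.2]
[-2.3  -0.01  0.04] [-0.  -3.3  0.2]
[-2.72 -0.01  0.22] [-0.  -6.6  0.2]
[-3.15 -0.02  0.37] [-0.  -9.8  0.2]
[-3.58 -0.02  0.5 ] [  0.  -13.1   0.2]
[-4.02 -0.02  0.6 ] [  0.  -16.4   0.2]
[-4.47 -0.02  0.68] [  0.  -19.7   0.2]
[-4.92 -0.02  0.73] [  0.  -22.9   0.2]
[-5.37 -0.02  0.76] [  0.  -26.2   0.2]
[-5.73 -0.02  0.58] [  0.  -26.2   0.2]
[-6.09 -0.02  0.4 ] [  0.  -26.2   0.2]
[-6.44 -0.02  0.23] [  0.  -26.2   0.2]
[-6.8  -0.03  0.05] [  0.  -26.2   0.2]
[-7.16 -0.03 -0.13] [  0.  -26.2   0.2]
```

```bash
python3 -m inch '[0.55,-0.4,0,0,0,0,0, 0.55,-0.8,0,0,0,0,0, 0.55,-1.2,0,0,0,0,0, 0.55,-1.6,0,0,0,0,0, 0.55,-2,0,0,0,0,0, 0.55,-2.4,0,0,0,0,0, 0.55,-2.8,0,0,0,0,0, 0.55,-3.1,0,0,0,0,0, 0.55,-3.5,0,0.2,0,-3.3,0, 0.55,-3.9,0,0.4,0,-6.6,0, 0.55,-4.35,0,0.55,0,-9.8,0, 0.55,-4.8,0,0.65,0,-13,0]'
python3 look.py pics/h3.png
```

```text
clock: 7.9
eef_pos: [614.2, 28.6, 8.9]
tool_rot: [-1.57, -0.003, -1.682]
force: [0.3, -5.1, -0.6]
width: 46.9
t 7.9 pos [614.2  28.6   8.9] rot [-1.57  -0.003 -1.682] F [ 0.3 -5.1 -0.6] w 46.9
[[395, 142], [381, 275], [149, 278], [128, 269], [117, 155], [126, 135], [341, 129]] [[658.3, 82.4, 60.0], [654.1, 39.6, 60.0], [579.4, 46.9, 60.0], [573.4, 50.8, 60.0], [578.6, 87.6, 60.0], [582.5, 92.9, 60.0], [643.2, 87.8, 60.0]]
tool-implied [-62.066  -0.74   -0.208]
```

View pics/h3.png

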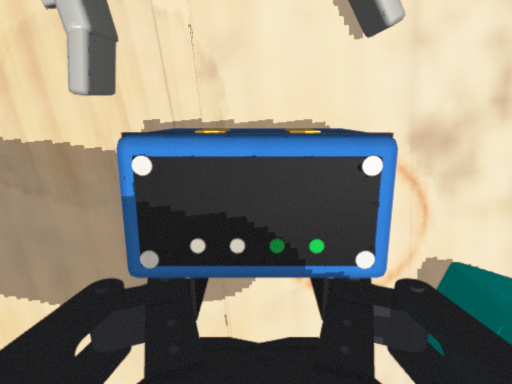

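Run:
```python
from h import *
d=imaging.get_image("wrist"); r,S=screws(d,[(141.5,165.5),(372.5,165.5),(365,259.5),(149.5,259.5)]); print(r)
q=path(*r,[(70,14.6)],3.65); q+=path(q[-1][0],q[-1][1],0,[(0,12)],4)
for x in q: print(np.round(x,2))
go([tcp(*r)]+[tcp(*x) for x in q])
```

```text
[-62.612   0.957  -0.208]
[-59.02   0.3   -0.16]
[-55.4   -0.18  -0.1 ]
[-5.176e+01 -4.600e-01 -5.000e-02]
[-48.12  -0.55   0.  ]
[-44.12  -0.55   0.  ]
[-40.12  -0.55   0.  ]
[-36.12  -0.55   0.  ]
[ 0.09 -0.01 -0.13] [-0.  -0.2  0.1]
[-0.28 -0.01  0.05] [-0.  -3.2  0.1]
[-0.66 -0.01  0.21] [-0.  -6.2  0.1]
[-1.04 -0.01  0.36] [-0.  -9.2  0.1]
[-1.44 -0.01  0.48] [ -0.  -12.2   0.1]
[-1.83 -0.01  0.39] [ -0.  -12.1   0.1]
[-2.22 -0.02  0.31] [ -0.  -12.1   0.1]
[-2.61 -0.02  0.22] [ -0.  -12.1   0.1]
```

```bash
python3 -m inch '[0.55,-0.35,0,0.18,0,-3,0, 0.55,-0.75,0,0.34,0,-6,0, 0.55,-1.1,0,0.48,0,-9,0, 0.55,-1.5,0,0.6,0,-12,0, 0.55,-1.9,0,0.52,0,-12,0, 0.55,-2.2,0,0.44,0,-12,0]'
python3 look.py pics/h4.png
```

```text
clock: 8.6
eef_pos: [621.0, 51.5, 8.9]
tool_rot: [-1.571, -0.001, -1.473]
force: [1.3, -6.3, -0.4]
width: 47.1
t 8.6 pos [621.   51.5   8.9] rot [-1.571e+00 -1.000e-03 -1.473e+00] F [ 1.3 -6.3 -0.4] w 47.1
[[394, 139], [383, 274], [131, 274], [124, 136], [340, 129]] [[652.6, 114.1, 60.0], [658.4, 71.0, 60.0], [577.5, 63.0, 60.0], [576.1, 107.4, 60.0], [636.9, 115.4, 60.0]]
tool-implied [-3.9544e+01 -1.6590e+00 -1.0000e-03]
```

View pics/h4.png

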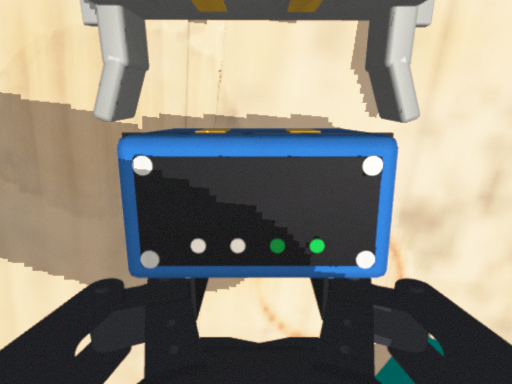

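The box is square and centred: the box contacts span columns 211–304 and the bay contacts 209–305. Now pushing straight in.

```bash
python3 -m inch '[0.55,-0.4,0,0,0,0,0, 0.55,-0.8,0,0,0,0,0, 0.55,-1.2,0,0,0,0,0, 0.55,-1.6,0,0,0,0,0, 0.55,-2,0,0,0,0,0, 0.55,-2.4,0,0,0,0,0, 0.55,-2.8,0,0,0,0,0, 0.55,-3.1,0,0,0,0,0, 0.55,-3.3,0,0,0,0,0]'
python3 look.py pics/h5.png
```

```text
clock: 9.55
eef_pos: [617.4, 84.2, 8.9]
tool_rot: [-1.571, -0.002, -1.473]
force: [1.6, -5.9, 0.6]
width: 47.0
t 9.55 pos [617.4  84.2   8.9] rot [-1.571 -0.002 -1.473] F [ 1.6 -5.9  0.6] w 47.0
[[395, 140], [381, 275], [129, 270], [117, 155], [127, 135], [340, 129]] [[649.3, 146.7, 60.0], [654.2, 103.4, 60.0], [573.3, 97.2, 60.0], [570.4, 134.5, 60.0], [573.3, 140.6, 60.0], [633.3, 148.2, 60.0]]
tool-implied [-6.989e+00 -1.436e+00 -2.000e-03]
```

View pics/h5.png

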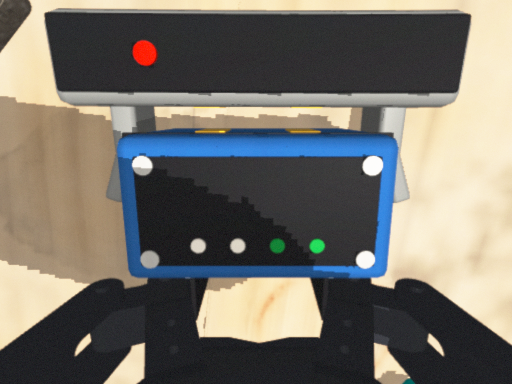

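```bash
python3 -m inch '[0.55,-0.2,0,0,0,0,0, 0.55,-0.4,0,0,0,0,0, 0.55,-0.5,0,0,0,0,0, 0.55,-0.6,0,0,0,0,0]'; python3 -m inch '[0.55,-0.1,0,0,0,0,0]';python3 -m inch '[0.55,-0.1,0,0,0,0,0]'
```

```text
clock: 10.0
eef_pos: [616.8, 89.8, 8.9]
tool_rot: [-1.571, -0.002, -1.473]
force: [0.5, -6.2, 1.7]
width: 46.6
clock: 10.1
eef_pos: [616.7, 90.8, 8.9]
tool_rot: [-1.571, -0.002, -1.473]
force: [-0.4, -6.0, 0.9]
width: 46.5
clock: 10.2
eef_pos: [616.6, 91.7, 8.9]
tool_rot: [-1.571, -0.002, -1.473]
force: [1.0, -5.3, 2.4]
width: 47.2
```

```bash
for i in 1 2 3; do python3 -m inch '[0.55,-0.1,0,0,0,0,0]' | grep -E 'eef|force'; done; python3 look.py pics/h6.png
```

```text
eef_pos: [616.5, 92.0, 8.9]
force: [0.8, -9.3, 1.6]
eef_pos: [616.5, 92.0, 8.9]
force: [1.7, -10.6, 1.0]
eef_pos: [616.5, 92.0, 8.9]
force: [-0.8, -12.5, 1.1]
t 10.5 pos [616.5  92.    8.9] rot [-1.571 -0.005 -1.475] F [ -0.8 -12.5   1.1] w 47.0
[[395, 140], [382, 275], [129, 270], [117, 155], [125, 136]] [[648.5, 154.6, 60.0], [653.7, 111.3, 60.0], [572.4, 105.2, 60.0], [569.6, 142.6, 60.0], [572.0, 148.3, 60.0]]
tool-implied [ 0.371 -1.373 -0.004]
```

View pics/h6.png

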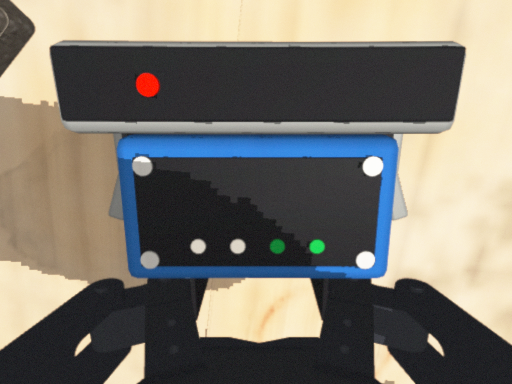

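The box is against the wall: position stalled at y=92.0 while force rises. I'll press a little more to square it, then back off.

```bash
python3 -m inch '[0.55,-0.2,0,0,0,0,0, 0.55,-0.4,0,0,0,0,0, 0.55,-0.4,0,0,0,0,0]'; python3 -m inch '[0.55,0.3,0,0,0,0,0, 0.55,0.8,0,0,0,0,0, 0.55,1.6,0,0,0,0,0, 0.55,2.6,0,0,0,0,0, 0.55,4,0,0,0,0,0, 0.55,5.5,0,0,0,0,0, 0.55,7,0,0,0,0,0, 0.55,7,-3,0,0,0,0, 0.55,7,-7,0,0,0,0, 0.55,7,-11,0,0,0,0, 0.55,7,-14,0,0,0,0, 0.55,7,-14,0,0,0,0]'; python3 look.py pics/h7.png
```

```text
clock: 10.85
eef_pos: [616.5, 91.9, 9.0]
tool_rot: [-1.571, -0.009, -1.477]
force: [1.1, -18.2, 0.9]
width: 47.2
clock: 12.05
eef_pos: [626.3, 29.1, 153.6]
tool_rot: [-1.562, -0.001, -1.473]
force: [0.8, -1.2, 0.2]
width: 46.7
t 12.05 pos [626.3  29.1 153.6] rot [-1.562e+00 -1.000e-03 -1.473e+00] F [ 0.8 -1.2  0.2] w 46.7
[[312, 21], [308, 89], [195, 88], [192, 20]] [[649.7, 150.1, 60.0], [653.2, 107.1, 60.0], [574.0, 100.0, 60.0], [570.3, 142.7, 60.0]]
rel s,l,th [-3.331  0.107 -0.009]
tool-implied [-6.2634e+01 -3.1680e+00 -2.0000e-03]
```

View pics/h7.png

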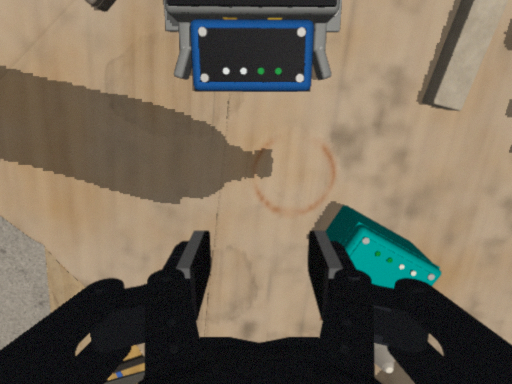

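The box is seated and the gripper is clear. I'll take one closer look from above to check the gap.

```bash
python3 -m inch '[0.55,2,-4,0,0,0,0, 0.55,0,-6,0,0,0,0, 0.55,-4,-6,0,0,0,0, 0.55,-7,-6,0,0,0,0, 0.55,-7,-6,0,0,0,0, 0.55,-7,-6,0,0,0,0]'; python3 look.py pics/h8.png
python3 - <<'E'
from h import *
d=imaging.get_image("wrist"); crop(d,170,40,340,160,4,"pics/h8c.png")
E
```

```text
clock: 12.7
eef_pos: [615.2, 100.5, 207.2]
tool_rot: [-1.574, -0.0, -1.47]
force: [-0.4, -0.4, 0.9]
width: 46.8
t 12.7 pos [615.2 100.5 207.2] rot [-1.574 -0.    -1.47 ] F [-0.4 -0.4  0.9] w 46.8
[[214, 124], [304, 123], [303, 167], [218, 170]] [[569.2, 142.1, 60.0], [648.9, 151.1, 60.0], [653.6, 111.3, 60.0], [575.5, 100.5, 60.0]]
rel s,l,th [-2.084 -0.014  0.025]
tool-implied [ 7.482e+00 -1.017e+00 -1.000e-03]
```

View pics/h8c.png

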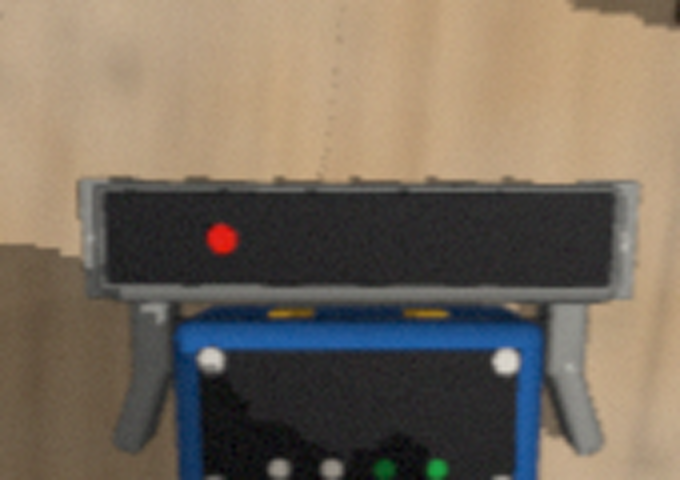

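Run:
```python
from h import *
d=imaging.get_image("wrist"); print((-d["R"].T@d["t"]).round(1))
f=lambda L:[(x/4+170-.4,y/4+40-.4) for x,y in L]
for nm,P,z in [("wall front top",[(120,298),(360,299),(600,300)],56),("box blue/dark edge",[(200,322),(360,322),(520,322)],60),("strip top",[(200,306),(360,306),(520,306)],60),("screws",[(211,360),(505,361)],60),("wall back",[(150,186),(600,187)],56)]:
    X=ray(d,f(P),z); print(nm,[np.round(rel(x,A)[:2],1) for x in X])
crop(d,170,40,340,160,4,"pics/h9.png"); cv2.imwrite("pics/h9f.png",d["img"][:,:,::-1])
```

```text
[608.3 169.6 350.6]
wall front top [array([24.1, 53.3]), array([23.8, -0.6]), array([ 23.4, -54.4])]
box blue/dark edge [array([19.1, 35.1]), array([19. , -0.6]), array([ 18.9, -36.1])]
strip top [array([22.6, 34.9]), array([22.5, -0.6]), array([ 22.4, -36. ])]
screws [array([10.7, 32.9]), array([ 10.4, -33.1])]
wall back [array([48. , 45.4]), array([ 47.5, -53.1])]
```

View pics/h9f.png

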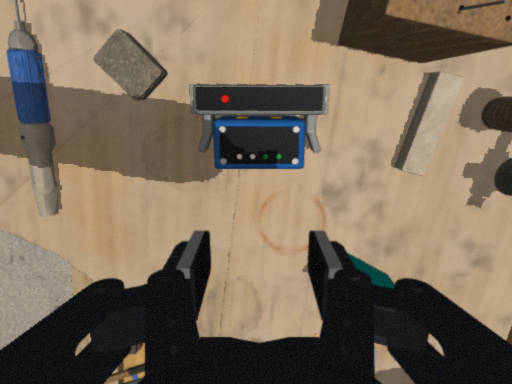

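Run:
```python
from h import *
st()
d=imaging.get_image("scene"); crop(d,150,110,280,210,6,"pics/i_s.png")
d=imaging.get_image("top"); cv2.imwrite("pics/i_t.png",d["img"][:,:,::-1])
```

```text
t 12.85 pos [615.9  98.2 208.1] rot [-1.572e+00 -1.000e-03 -1.474e+00] F [-0.  -0.6  0. ] w 46.9
```

View pics/i_s.png

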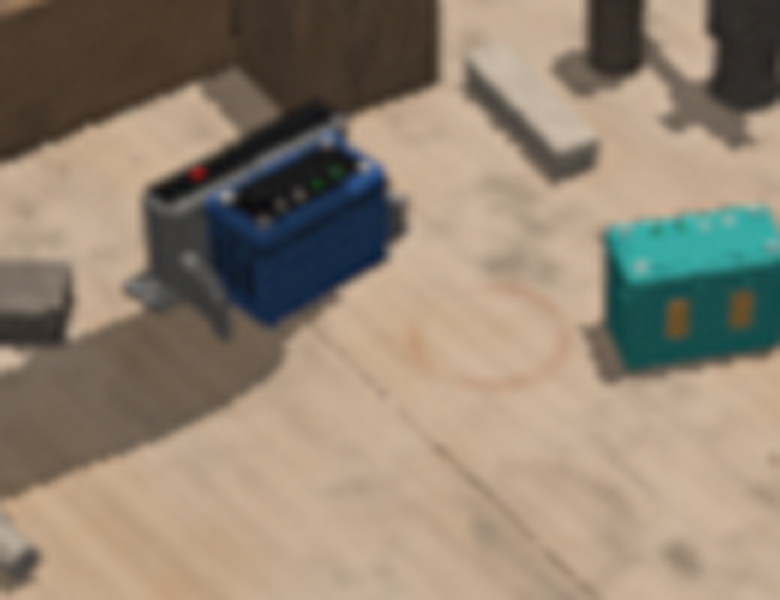

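View pics/i_t.png

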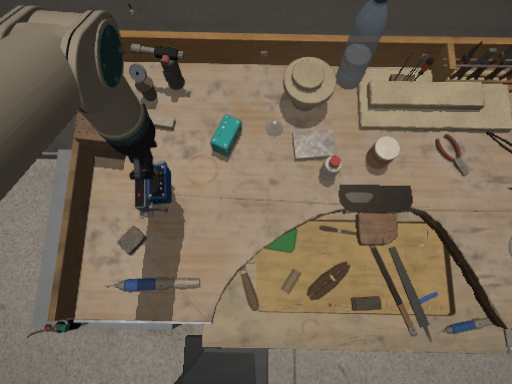

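Run:
```python
from h import *
d=imaging.get_image("scene")
f=lambda L:[(x/6+150-.4,y/6+110-.4) for x,y in L]
for nm,P,z in [("foot rear",[(270,322),(388,262)],0),("top rear",[(265,245),(385,172)],60),("top front",[(208,198),(330,135)],60),("wall front top",[(150,207),(340,120)],56)]:
    print(nm,[np.round(rel(x,A)[:2],1) for x in ray(d,f(P),z)])
d=imaging.get_image("wrist")
K2=lambda:0
img=d["img"]
for c in (225,260,295): print(c,[(r,*img[r,c]) for r in range(108,128)])
def pr(s,l,z): p=O+s*N+l*L; return proj(d,[[p[0],p[1],z]])[0].round(1)
print("pred wall front",pr(23,0,56),"box front s=0 z60",pr(23,0,60),"s=-4",pr(19,0,60),"rear s0",pr(-23,0,60),"rear s-4",pr(-27,0,60))
```

```text
foot rear [array([-16.3,  34.6]), array([-21.3, -40.1])]
top rear [array([-27.4,  43.3]), array([-23.8, -37.6])]
top front [array([20. , 39.6]), array([ 18.1, -38.1])]
wall front top [array([38.1, 61.8]), array([ 28.4, -53.7])]
225 [(108, np.uint8(37), np.uint8(37), np.uint8(38)), (109, np.uint8(37), np.uint8(35), np.uint8(38)), (110, np.uint8(45), np.uint8(43), np.uint8(45)), (111, np.uint8(93), np.uint8(91), np.uint8(89)), (112, np.uint8(119), np.uint8(119), np.uint8(113)), (113, np.uint8(108), np.uint8(110), np.uint8(105)), (114, np.uint8(94), np.uint8(94), np.uint8(89)), (115, np.uint8(79), np.uint8(75), np.uint8(69)), (116, np.uint8(50), np.uint8(54), np.uint8(66)), (117, np.uint8(17), np.uint8(39), np.uint8(62)), (118, np.uint8(21), np.uint8(39), np.uint8(63)), (119, np.uint8(24), np.uint8(40), np.uint8(58)), (120, np.uint8(22), np.uint8(55), np.uint8(86)), (121, np.uint8(32), np.uint8(74), np.uint8(125)), (122, np.uint8(31), np.uint8(82), np.uint8(137)), (123, np.uint8(34), np.uint8(86), np.uint8(146)), (124, np.uint8(35), np.uint8(93), np.uint8(156)), (125, np.uint8(36), np.u
[... 1549 characters left out ...]
uint8(99), np.uint8(93)), (117, np.uint8(55), np.uint8(56), np.uint8(70)), (118, np.uint8(15), np.uint8(33), np.uint8(57)), (119, np.uint8(14), np.uint8(31), np.uint8(50)), (120, np.uint8(22), np.uint8(48), np.uint8(82)), (121, np.uint8(31), np.uint8(70), np.uint8(118)), (122, np.uint8(30), np.uint8(76), np.uint8(132)), (123, np.uint8(31), np.uint8(86), np.uint8(143)), (124, np.uint8(34), np.uint8(91), np.uint8(155)), (125, np.uint8(36), np.uint8(93), np.uint8(156)), (126, np.uint8(79), np.uint8(110), np.uint8(146)), (127, np.uint8(188), np.uint8(187), np.uint8(184))]
pred wall front [258.2 115.9] box front s=0 z60 [258.2 116.2] s=-4 [258.2 120.8] rear s0 [258.4 166.8] rear s-4 [258.4 171. ]
```

The measurements disagree. The push stalled at a hard stop, but this view puts the box 2–4 mm off the wall. I'll go back down behind it, look close up, and touch it gently again.

```bash
python3 -m inch '[0.55,4,0,0,0,0,0, 0.55,8,0,0,0,0,0, 0.55,9,2,0,0,0,0, 0.55,9,6,0,0,0,0, 0.55,9,10,0,0,0,0, 0.55,9,14,0,0,0,0, 0.55,9,17,0,0,0,0, 0.55,9,18.5,0,0,0,0, 0.55,9,19.7,0,0,0,0, 0.55,7,19.8,0,0,0,0, 0.55,5,19.8,0,0,0,0, 0.55,3.5,19.8,0,0,0,0]'; python3 -m inch '[0.55,0,0,0,0,0,0]'; python3 look.py pics/j.png
```

```text
clock: 14.25
eef_pos: [620.5, 67.0, 11.8]
tool_rot: [-1.569, 0.001, -1.471]
force: [0.2, 0.6, 0.4]
width: 46.9
clock: 14.35
eef_pos: [620.1, 69.2, 11.5]
tool_rot: [-1.569, 0.002, -1.467]
force: [0.5, -0.0, 1.5]
width: 47.1
t 14.35 pos [620.1  69.2  11.5] rot [-1.569  0.002 -1.467] F [ 0.5 -0.   1.5] w 47.1
[[112, 68], [393, 68], [380, 211], [129, 211]] [[570.7, 142.7, 60.0], [647.9, 150.7, 60.0], [653.1, 109.0, 60.0], [574.9, 100.9, 60.0]]
rel s,l,th [-2.451  0.184  0.004]
tool-implied [-2.508e+01 -2.355e+00  2.000e-03]
```

View pics/j.png

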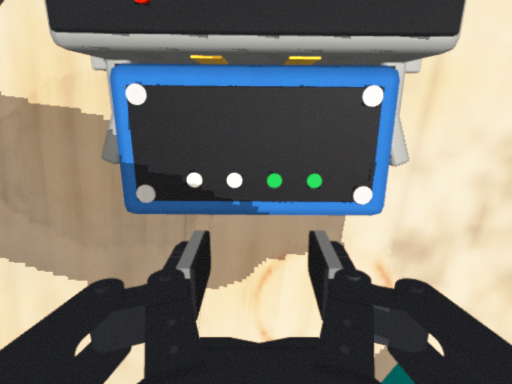

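Run:
```python
from h import *
d=imaging.get_image("wrist"); c=-d["R"].T@d["t"]; print(c.round(1),np.round(rel(c,0)[:2],1))
P=lambda r:[(257,r)]
for z,rs in((56,(33,50,54,57,60)),(60,(64,66,68,86,201,211,214))): 
  for r in rs: print(z,r,np.round(rel(ray(d,P(r),z)[0],A)[:2],1))
print(screws(d,[(135.5,94),(373,96),(363,195),(146,194)])[0])
crop(d,80,20,430,110,2,"pics/j2.png")
for r in range(30,75,1): print(r,d["img"][r,257].tolist(),d["img"][r,208].tolist())
```

```text
[611.9 137.8 154.5] [ 9.4 -1.3]
56 33 [25.8 -0.8]
56 50 [21.5 -0.8]
56 54 [20.4 -0.8]
56 57 [19.6 -0.8]
56 60 [18.8 -0.8]
60 64 [17.4 -0.8]
60 66 [16.9 -0.8]
60 68 [16.4 -0.8]
60 86 [11.7 -0.8]
60 201 [-22.4  -0.8]
60 211 [-25.7  -0.8]
60 214 [-26.7  -0.8]
[-5.556e+00 -6.100e-02 -5.000e-03]
30 [185, 183, 179] [182, 180, 174]
31 [179, 179, 174] [179, 179, 171]
32 [180, 176, 173] [174, 175, 168]
33 [172, 174, 167] [170, 170, 163]
34 [168, 169, 164] [164, 163, 158]
35 [164, 164, 157] [159, 159, 152]
36 [158, 160, 151] [156, 157, 149]
37 [156, 154, 149] [154, 151, 146]
38 [152, 148, 144] [143, 144, 136]
39 [140, 138, 134] [131, 132, 125]
40 [125, 124, 121] [121, 121, 116]
41 [114, 113, 110] [108, 104, 102]
42 [99, 99, 96] [96, 96, 93]
43 [89, 89, 88] [87, 88, 83]
44 [79, 77, 76] [76, 75, 75]
45 [75, 75, 72] [76, 73, 76]
46 [72, 73, 73] [78, 77, 71]
47 [74, 73, 74] [115, 98, 64]
48 [77, 77, 76] [200, 156, 62]
49 [74, 74, 74] [238, 193, 55]
50 [72, 72, 71] [215, 165, 45]
51 [76, 76, 73] [137, 106, 37]
52 [73, 76, 72] [120, 91, 28]
53 [73, 72, 73] [121, 91, 30]
54 [76, 77, 78] [117, 92, 45]
55 [66, 73, 79] [85, 80, 77]
56 [41, 68, 99] [42, 76, 119]
57 [28, 75, 122] [39, 88, 149]
58 [41, 95, 161] [47, 105, 175]
59 [47, 108, 184] [54, 114, 193]
60 [48, 116, 192] [44, 117, 194]
61 [48, 118, 196] [52, 120, 203]
62 [50, 117, 198] [49, 121, 205]
63 [44, 120, 202] [53, 129, 210]
64 [50, 123, 206] [52, 128, 215]
65 [54, 127, 213] [52, 126, 215]
66 [56, 130, 218] [56, 133, 220]
67 [51, 130, 218] [56, 137, 222]
68 [54, 133, 222] [56, 136, 225]
69 [55, 136, 223] [53, 136, 226]
70 [56, 136, 225] [59, 139, 227]
71 [55, 137, 224] [55, 138, 227]
72 [55, 135, 224] [56, 137, 227]
73 [56, 139, 225] [57, 138, 228]
74 [55, 136, 225] [59, 143, 228]
```

View pics/j2.png

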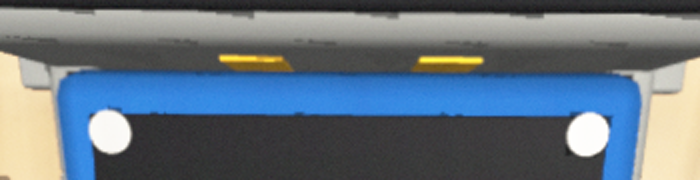

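```bash
python3 -m inch '[0.55,-0.5,0.2,0,0,0,0, 0.55,-1,0.2,0,0,0,0, 0.55,-1.2,0.2,0,0,0,0, 0.55,-1.2,0.2,0,0,0,0]'; for i in 1 2 3 4 5 6 7 8; do python3 -m inch '[0.55,-0.1,0,0,0,0,0]' | grep -E 'eef|force'; done
```

```text
clock: 14.85
eef_pos: [618.3, 77.8, 8.7]
tool_rot: [-1.571, 0.0, -1.471]
force: [-0.5, 0.4, 0.3]
width: 47.0
eef_pos: [618.3, 78.0, 8.8]
force: [0.4, 0.3, 0.5]
eef_pos: [618.2, 79.1, 8.8]
force: [0.3, 0.4, -0.1]
eef_pos: [618.1, 80.3, 8.8]
force: [-0.3, 0.1, 0.3]
eef_pos: [618.0, 81.4, 8.8]
force: [0.2, 0.3, -0.4]
eef_pos: [617.9, 82.4, 8.8]
force: [0.9, -0.1, 0.1]
eef_pos: [617.8, 83.5, 8.8]
force: [-0.0, 0.5, -0.1]
eef_pos: [617.7, 84.5, 8.8]
force: [-0.4, -0.2, -0.2]
eef_pos: [617.6, 85.5, 8.8]
force: [0.1, 0.6, -0.1]
```

```bash
for i in 1 2 3 4 5 6 7; do python3 -m inch '[0.55,-0.1,0,0,0,0,0]' | grep -E 'eef|force'; done; python3 look.py pics/k.png
python3 - <<'E'
from h import *
d=imaging.get_image("wrist"); crop(d,80,100,430,200,2,"pics/k2.png")
E
```

```text
eef_pos: [617.5, 86.5, 8.8]
force: [-0.3, -0.8, 0.5]
eef_pos: [617.3, 87.5, 8.8]
force: [0.8, 0.1, -0.6]
eef_pos: [617.3, 88.5, 8.8]
force: [-0.2, -0.2, 0.4]
eef_pos: [617.3, 88.6, 8.8]
force: [0.2, -2.8, -0.6]
eef_pos: [617.3, 88.8, 8.9]
force: [-0.4, -4.7, 2.3]
eef_pos: [617.4, 89.2, 9.1]
force: [-0.1, -6.0, 2.6]
eef_pos: [617.5, 90.1, 9.2]
force: [0.0, -5.9, 2.0]
t 16.35 pos [617.5  90.1   9.2] rot [-1.57  -0.003 -1.473] F [ 0.  -5.9  2. ] w 47.1
[[117, 140], [164, 126], [384, 135], [394, 154], [381, 267], [364, 276], [136, 274]] [[570.5, 144.7, 60.0], [583.7, 150.0, 60.0], [646.1, 153.6, 60.0], [650.1, 148.5, 60.0], [653.9, 111.9, 60.0], [649.0, 108.2, 60.0], [575.4, 101.7, 60.0]]
tool-implied [-1.413e+00 -2.154e+00 -2.000e-03]
```

View pics/k2.png

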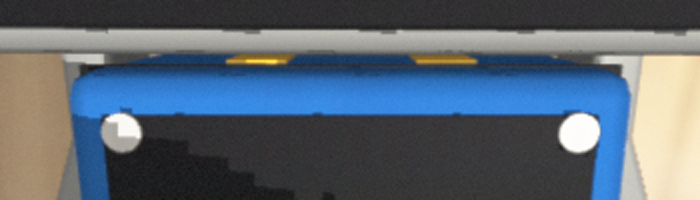

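The box had come back about 3.5 mm: contact is now at y=88.5, and the stop was at 92.0. I'll push home again with light force and release slowly.

```bash
for i in 1 2 3 4; do python3 -m inch '[0.55,-0.1,0,0,0,0,0]' | grep -E 'eef|force'; done; echo release; for i in 1 2 3 4 5 6 7 8 ; do python3 -m inch '[0.55,0.05,0,0,0,0,0]' | grep -E 'eef|force'; done
```

```text
eef_pos: [617.5, 90.8, 9.3]
force: [0.4, -5.7, 2.3]
eef_pos: [617.6, 91.9, 9.4]
force: [0.3, -5.6, 3.1]
eef_pos: [617.5, 92.1, 9.4]
force: [0.6, -8.9, 1.9]
eef_pos: [617.5, 92.1, 9.4]
force: [0.5, -10.2, 2.4]
release
eef_pos: [617.5, 92.0, 9.4]
force: [0.4, -6.7, 2.8]
eef_pos: [617.5, 92.0, 9.3]
force: [1.2, -6.2, 2.6]
eef_pos: [617.5, 92.0, 9.3]
force: [-0.2, -6.3, 2.8]
eef_pos: [617.6, 92.0, 9.3]
force: [-1.2, -5.1, 1.3]
eef_pos: [617.6, 91.9, 9.2]
force: [1.0, -4.8, 1.5]
eef_pos: [617.6, 92.0, 9.2]
force: [0.9, -4.5, 2.2]
eef_pos: [617.6, 91.9, 9.1]
force: [2.0, -4.7, 2.4]
eef_pos: [617.5, 91.8, 9.0]
force: [1.3, -5.5, 1.8]
```

```bash
for i in 1 2 3 4 5 6 7 8 9 10 11 12 13 14; do python3 -m inch '[0.55,0.05,0,0,0,0,0]' | grep -E 'eef|force' | tr '\n' ' '; echo; done
```

```text
eef_pos: [617.5, 91.7, 8.9] force: [1.2, -4.2, 1.7] 
eef_pos: [617.3, 91.5, 8.8] force: [1.9, -3.7, 0.2] 
eef_pos: [617.0, 91.3, 8.6] force: [2.0, -2.7, 0.5] 
eef_pos: [616.6, 91.0, 8.5] force: [0.7, -2.8, -0.8] 
eef_pos: [616.3, 90.5, 8.3] force: [1.0, -2.1, -1.6] 
eef_pos: [616.3, 89.9, 8.3] force: [0.4, -2.7, -1.2] 
eef_pos: [616.5, 89.2, 8.4] force: [-0.0, -3.0, -1.7] 
eef_pos: [616.8, 88.6, 8.6] force: [0.4, -0.7, -0.6] 
eef_pos: [616.9, 88.6, 8.7] force: [0.2, -0.8, 0.6] 
eef_pos: [617.2, 88.5, 8.8] force: [0.4, -0.8, 0.5] 
eef_pos: [617.4, 87.9, 8.9] force: [-0.3, 0.6, -0.0] 
eef_pos: [617.5, 87.0, 8.9] force: [-0.2, 0.1, 0.4] 
eef_pos: [617.5, 86.2, 8.8] force: [1.0, 0.1, -0.8] 
eef_pos: [617.6, 85.5, 8.8] force: [0.5, 0.5, 0.4]
```

```bash
python3 -m inch '[0.55,0.5,0,0,0,0,0, 0.55,1,0,0,0,0,0, 0.55,1.5,0,0,0,0,0, 0.55,1.5,0,0,0,0,0, 0.55,1.5,0,0,0,0,0, 0.55,1.5,0,0,0,0,0]'; python3 look.py pics/l.png
python3 - <<'E'
from h import *
d=imaging.get_image("wrist"); crop(d,80,40,430,240,2,"pics/l2.png");st()
E
```

```text
clock: 19.65
eef_pos: [619.0, 70.8, 8.8]
tool_rot: [-1.571, 0.0, -1.471]
force: [-0.5, 0.6, 0.1]
width: 46.9
t 19.65 pos [619.   70.8   8.8] rot [-1.571  0.    -1.471] F [-0.5  0.6  0.1] w 46.9
[[403, 77], [385, 220], [124, 214], [115, 71]] [[649.3, 150.0, 60.0], [653.1, 108.8, 60.0], [573.7, 102.8, 60.0], [572.1, 143.8, 60.0]]
rel s,l,th [-1.975 -0.233 -0.022]
tool-implied [-20.922  -1.658  -0.   ]
t 19.75 pos [619.   70.9   8.8] rot [-1.571  0.    -1.471] F [ 0.1  0.2 -0.1] w 47.1
```

View pics/l2.png

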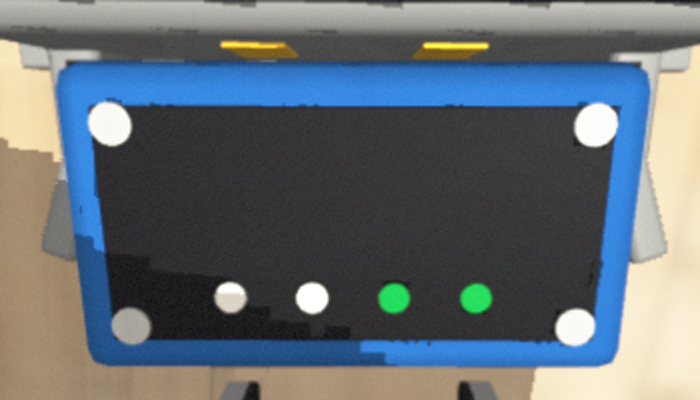

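Run:
```python
from h import *
d=imaging.get_image("wrist"); c=-d["R"].T@d["t"]; print(np.round(rel(c,0)[:2],1),c[2])
f=lambda L:[(x/2+80-.25,y/2+40-.25) for x,y in L]
print(screws(d,f([(110,124),(596,125),(576,327),(132,326)])))
for nm,P,z in[("lip bottom edge",[(100,44),(350,36),(600,38)],56),("box front",[(100,66),(350,63),(600,66)],60),("box rear",[(120,364),(350,365),(600,363)],60)]:
    print(nm,[np.round(rel(x,A)[:2],1) for x in ray(d,f(P),z)])
g=d["img"]
for c in (150,258,360): print(c,[int(x) for x in g[40:78,c].mean(1)]); print([int(x) for x in g[214:230,c].mean(1)])
```

```text
[13.6 -0.9] 151.65007227114918
(array([-3.224e+00, -9.900e-02, -2.000e-03]), array([[577.2, 136.5,  60. ],
       [643.8, 143. ,  60. ],
       [646.9, 113.7,  60. ],
       [580.2, 107.2,  60. ]]))
lip bottom edge [array([22.2, 35.1]), array([23.3,  0.4]), array([ 22.9, -34.3])]
box front [array([19.1, 33.9]), array([19.5,  0.3]), array([ 19.1, -33.3])]
box rear [array([-24. ,  35.8]), array([-24.2,   0.5]), array([-23.8, -37.8])]
150 [153, 185, 184, 183, 179, 174, 172, 168, 164, 159, 156, 151, 143, 132, 119, 107, 95, 80, 75, 73, 71, 72, 69, 75, 73, 75, 73, 72, 75, 74, 79, 81, 95, 107, 118, 123, 125, 127]
[88, 85, 85, 86, 81, 80, 78, 77, 84, 125, 139, 137, 140, 140, 137, 142]
258 [59, 131, 186, 186, 183, 180, 176, 174, 170, 164, 159, 154, 149, 142, 129, 116, 103, 90, 78, 75, 74, 76, 75, 71, 74, 71, 75, 73, 76, 71, 67, 69, 74, 98, 111, 117, 121, 126]
[85, 84, 82, 82, 81, 78, 74, 74, 81, 116, 138, 144, 146, 141, 144, 141]
360 [47, 122, 173, 190, 188, 183, 177, 174, 169, 166, 163, 158, 154, 145, 133, 117, 108, 95, 79, 74, 74, 74, 75, 73, 73, 72, 75, 75, 72, 70, 73, 76, 85, 95, 109, 117, 119, 121]
[137, 140, 139, 137, 133, 126, 121, 118, 124, 174, 220, 228, 229, 230, 229, 229]
```

```bash
python3 -m inch '[0.55,2,-1,0,0,0,0, 0.55,5,-4,0,0,0,0, 0.55,8,-8,0,0,0,0, 0.55,9,-12,0,0,0,0, 0.55,9,-16,0,0,0,0, 0.55,9,-19,0,0,0,0, 0.55,9,-19,0,0,0,0, 0.55,9,-19,0,0,0,0, 0.55,9,-19,0,0,0,0, 0.55,9,-19,0,0,0,0]'; python3 look.py pics/m.png
python3 - <<'E'
from h import *
d=imaging.get_image("top"); cv2.imwrite("pics/mt.png",d["img"][:,:,::-1])
E
```

```text
clock: 20.8
eef_pos: [627.0, -18.8, 197.2]
tool_rot: [-1.574, 0.0, -1.471]
force: [-0.1, 0.5, -0.0]
width: 46.9
t 20.8 pos [627.  -18.8 197.2] rot [-1.574  0.    -1.471] F [-0.1  0.5 -0. ] w 46.9
[[313, 0], [299, 38], [222, 38], [208, 23], [207, 0]] [[653.1, 125.7, 60.0], [646.0, 98.2, 60.0], [584.8, 92.1, 60.0], [573.1, 101.8, 60.0], [571.4, 117.7, 60.0]]
tool-implied [-1.1104e+02 -8.0900e-01 -1.0000e-03]
```

View pics/m.png

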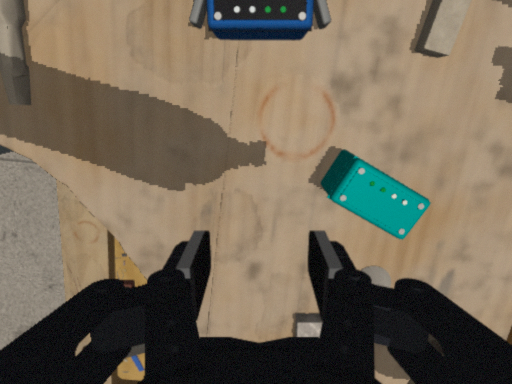

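View pics/mt.png

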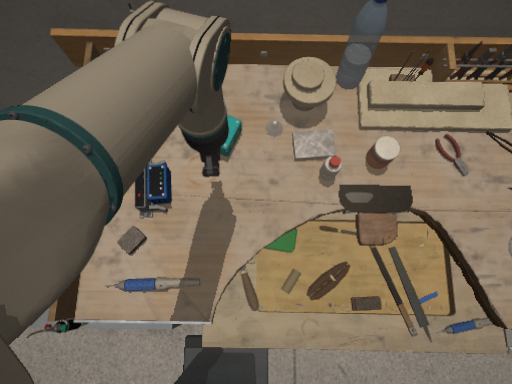

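```bash
python3 -c "
from cell import finish_job
print(finish_job())"
```

```text
the job is handed in; nothing more can be done
None
```

I pushed the blue battery box into the charging bay and handed the job in at about 21 s. By my last measurement it meets the limits, but it rests about 3 mm short of the back wall instead of flush against it.

I pushed with two half-open fingers about 10–20 mm above the bench. The path curved to bring the box from 29 mm off the middle line onto it and square, then went straight in until it hit a hard stop (position stalled at y = 92.0, up to 18 N).

Last checks:

| Check | Measured | Limit |
|---|---|---|
| Distance short of seat | 2.4–3.2 mm (touch: 3.5 mm) | 5 mm |
| Off the middle line | 0.1 mm | 8 mm |
| Angle to the bay | 0.002 rad | 0.07 rad |

- **Upright:** it looked upright in every picture, though I did not measure its tilt directly.
- **Gripper and bystanders:** the gripper was lifted clear to about 200 mm. The bystanders in view in the last pictures looked where they started; the sharpening bar was behind the arm in the last top view.
- **What disagreed:** at the stop the box looked flush. After release it came back about 3.5 mm, which the pictures and a gentle second touch both showed. I pushed it home again with light force and released slowly, and it came back to about the same place. I don't know why, because I felt no spring force while pushing it in.
- **Margin:** that leaves about 1.5–2.5 mm, and the camera calibration is only good to about 2 mm. In the same picture the bay's front edge measured where it should be, which supports the figure.

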